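Trace the sealing groove, then hover over the setting block

TASK

Lift the tracing stylus out of its holder and guide its tip slowly (a few centimetres a second), down inside the L-shaped groove of the part clamped in the vice without pressing hard, from the open end of the long leg round the corner to the open end of the short leg. Then carry the stylus over the straightedge and finish while holding it: upright and still in the gripper, tip hovering just under a centimetre above the centre of the cross on the setting block, the long side of its collar parallel to the block's long sides, not touching the block. Do not touch the straightedge, do not knock the setting block, and leave the ring gauge, the steel cylinder and the wooden tray where they are.

Things in the scene. Friction and masses are not known exactly. Their poses are not given: they have to be found in the camera images.
- stylus: Tracing stylus, loose, about 150 g, upright in the holder, collar on the holder's top. Origin: point of its tip; z up along it. Steel pin 5 mm across up to z 20 mm, neck 12 mm across to z 45, steel collar 46 (x) by 26 (y) mm at z 45 to 51, black handle 30 (x) by 18 (y) mm at z 51 to 111: grip it across the 18 mm (y), at about z 85.
- holder: Grey plastic block 80 (x) by 70 (y) by 50 mm high, fixed. The stylus hangs in a 20 by 20 mm square hole right through its middle with 4 mm of play, tip 5 mm above the bench: draw it straight up by 50 mm or more. Origin: centre of its underside; the stylus's x and y start parallel to its own.
- vice: White vice on a round base, fixed, black knob on its -x side. Clamps a part 56 (x) by 110 (y) mm, bright top 105 mm above the bench, jaws end at 90. Origin: base centre, on the bench. In the part's top an L-shaped groove 14 mm wide, 8 mm deep, floor at 97 mm: long leg along y from the part's open -y end to the corner, short leg from there along +x, open at the part's +x side.
- groove_start (a point): Point on the groove floor, mid-width, 7 mm inside the open end of the long leg. Axes as the vice.
- groove_corner (a point): Point on the groove floor at the corner of the L, mid-width of both legs; 75 mm (along the vice's +y) from groove_start. Axes as the vice.
- groove_end (a point): Point on the groove floor, mid-width, 7 mm inside the open end of the short leg; 29 mm (along the vice's +x) from groove_corner. Axes as the vice.
- straightedge: Long dark metal straightedge standing on edge on two low feet, fixed, 440 (x) by 22 (y) mm, top 90 mm above the bench, between the vice on one side and the holder and setting block on the other. Origin: on the bench below its middle.
- setting_block: Steel block 80 (x) by 44 (y) by 24 mm high, fixed, low on the bench; two slots 10 mm wide and 4 mm deep cross in the middle of its top, one along x and one along y. Origin: centre of its underside. The holder and this block swap places from run to run.
- cross (a point): Centre of the cross on the setting block, at the height of the block's top face (24 mm above the bench). Axes as the setting block.
- ring_gauge: Steel ring gauge lying flat, 60 mm across, 32 mm bore, 20 mm high, loose. Bystander. Origin: centre of its underside.
- cylinder_square: Steel cylinder standing upright, 40 mm in diameter, 90 mm high, loose. Bystander. Origin: centre of its underside.
- gauge_tray: Empty open wooden tray 90 by 60 by 25 mm, loose. Bystander. Origin: centre of its underside.
Not all that is in view belongs to the job. Of the things like the stylus, leave any that is turquoise; of the rest the larger one is meant.

How it is judged:
On the way, in this order (a step that is already met when the one before it is completed fails the run):
1. stylus tip down in the groove (below its rim), moving slowly, at the open end of the long leg (x of stylus in the frame of groove_corner between -0.006 and 0.006 m and y of stylus in the frame of groove_corner between -0.081 and -0.069 m and z of stylus in the frame of groove_corner between -0.003 and 0.007 m and linear speed of stylus below 0.08 m/s), for 0.08 s.
2. stylus tip down in the groove (below its rim), moving slowly, along the long leg (x of stylus in the frame of groove_corner between -0.006 and 0.006 m and y of stylus in the frame of groove_corner between -0.066 and -0.054 m and z of stylus in the frame of groove_corner between -0.003 and 0.007 m and linear speed of stylus below 0.08 m/s), for 0.08 s.
3. stylus tip down in the groove (below its rim), moving slowly, along the long leg (x of stylus in the frame of groove_corner between -0.006 and 0.006 m and y of stylus in the frame of groove_corner between -0.051 and -0.039 m and z of stylus in the frame of groove_corner between -0.003 and 0.007 m and linear speed of stylus below 0.08 m/s), for 0.08 s.
4. stylus tip down in the groove (below its rim), moving slowly, along the long leg (x of stylus in the frame of groove_corner between -0.006 and 0.006 m and y of stylus in the frame of groove_corner between -0.036 and -0.024 m and z of stylus in the frame of groove_corner between -0.003 and 0.007 m and linear speed of stylus below 0.08 m/s), for 0.08 s.
5. stylus tip down in the groove (below its rim), moving slowly, along the long leg (x of stylus in the frame of groove_corner between -0.006 and 0.006 m and y of stylus in the frame of groove_corner between -0.021 and -0.009 m and z of stylus in the frame of groove_corner between -0.003 and 0.007 m and linear speed of stylus below 0.08 m/s), for 0.08 s.
6. stylus tip down in the groove (below its rim), moving slowly, at the corner (x of stylus in the frame of groove_corner between -0.006 and 0.006 m and y of stylus in the frame of groove_corner between -0.006 and 0.006 m and z of stylus in the frame of groove_corner between -0.003 and 0.007 m and linear speed of stylus below 0.08 m/s), for 0.08 s.
7. stylus tip down in the groove (below its rim), moving slowly, along the short leg (x of stylus in the frame of groove_corner between 0.009 and 0.021 m and y of stylus in the frame of groove_corner between -0.006 and 0.006 m and z of stylus in the frame of groove_corner between -0.003 and 0.007 m and linear speed of stylus below 0.08 m/s), for 0.08 s.
8. stylus tip down in the groove (below its rim), moving slowly, at the open end of the short leg (x of stylus in the frame of groove_corner between 0.023 and 0.035 m and y of stylus in the frame of groove_corner between -0.006 and 0.006 m and z of stylus in the frame of groove_corner between -0.003 and 0.007 m and linear speed of stylus below 0.08 m/s), for 0.08 s.
9. the stylus is carried over the straightedge (y of stylus in the frame of straightedge between -0.06 and 0.06 m and x of stylus in the frame of straightedge between -0.22 and 0.22 m and height (world z) of stylus above 0.09 m), for 0.02 s.
At the end, for the whole second after the job is handed in: The gripper still holds the stylus, still and upright (within 7 degrees), tip within 6 mm sideways of the centre of the cross and 3 to 15 mm above the setting block's top face, collar's long side within 8 degrees of parallel to the block's long sides, nothing touching the block (horizontal distance between stylus and cross below 0.006 m and z of stylus in the frame of cross between 0.003 and 0.015 m and angle between stylus's own z axis and vertical below 0.12 rad and angle between the x axis of stylus and the x axis of setting_block, either way round below 0.14 rad and contact force between stylus and the fingers above 1 N and contact force between each of stylus, the fingers and setting_block below 0.05 N and contact force between stylus and holder below 0.05 N and linear speed of stylus below 0.015 m/s); the arm keeps its last pose, push and grip.
It fails at once if the straightedge is touched (contact force between any of stylus, the fingers, the arm and straightedge above 1 N).
It fails at once if the stylus is pressed hard against the clamped part or the vice (contact force between stylus and vice above 25 N).
It fails at once if the stylus is rushed while down in the groove (x of stylus in the frame of groove_corner between -0.02 and 0.036 m and y of stylus in the frame of groove_corner between -0.082 and 0.028 m and z of stylus in the frame of groove_corner below 0.006 m and linear speed of stylus above 0.15 m/s).
It fails at once if a bystander gauge or the tray is shifted or knocked over (distance of any of ring_gauge, cylinder_square, gauge_tray from where it was at the start of the episode above 0.01 m or angle between cylinder_square's own z axis and vertical above 0.2 rad).
It fails at once if the setting block is struck (contact force between any of stylus, the fingers and setting_block above 8 N).
It also fails if it takes over 67 s, if anything falls off the work surface, if the arm or the gripper's body presses on something with over 40 N, if the wrist force passes 120 N, or if a joint passes its speed limit or range.

ROBOT

A 7-joint arm with a two-finger parallel gripper is mounted at the origin on the work surface. World frame = base frame: x ahead of the robot, y to its left, z up, the work surface at z = 0. Lengths are in m, angles in rad, forces in N, time in s.
With the tool pointing down it reaches from about 0.425 to 0.925 m from the base axis. Payload 6.8 kg.
Tool frame: the origin (TCP) lies on the front face of the gripper's body, between the roots of the fingers; the fingertips stand 73 mm ahead of it and the grasp point (between the pads) lies 54 mm ahead of it (env.nose_length is the distance from the TCP to the fingertips, in m); z points along the fingers, y is the line along which they close (so a half turn about z gives the same grasp; the last joint's range is limited). The gripper opens to 85 mm and grips with 20 to 120 N. Pads are 22 mm wide; open, the fingers measure 114 mm over their backs; the gripper's body (76 mm by 85 mm) begins 54 mm behind the grasp point. The pads swing forward as they close: fully open they stand 13 mm farther back than shut.
Start: joints at [1.133, 0.477, 0.022, 1.555, -0.011, 1.109, -0.083], TCP at [0.219, -0.639, 0.304] pointing down, gripper open.
Joint ranges: [-2.96, 2.96], [-0.34, 2.1], [-1.41, 1.46], [0.24, 2.44], [-1.37, 4.51], [0.17, 1.92], [-2.96, 2.96]. Speed limits (rad/s): [2.39, 2.39, 3.14, 3.14, 3.14, 3.14, 3.14].

INTERFACE

Orientations are given as a unit quaternion [w, x, y, z].
In Python, from cell import env, kin, camera, calibration, job gives the robot as it stands. The module is installed in compiled form; this text tells all that it offers. Calls block until the motion is done:
- env.reach(position, orientation): joint-space move of the TCP to a pose.
- env.movel(position, velocity=0.15, rot=None, stop_force=None): straight line of the TCP; rot=None keeps the orientation; velocity is the mean speed in m/s. With stop_force (N) it stops when the force on the tool has changed by that much, and returns True; else False.
- env.goto_joints(angles): joint-space move.
- env.grip(opening, f_grip=None): finger opening in m; f_grip is the grip in N (None keeps the last); returns when the fingers have stopped.
- env.dwell(seconds).
- kin.inverse_kinematics(position, orientation): joint angles nearest the present ones, or None.
- env.get_state(): the state.
- camera(name): name is "scene" or "top"; returns (picture, depth): 400x640x3 uint8, blue, green, red; 400x640 float32, m along the optical axis (not along the pixel's ray), 0 where there is no reading.
- calibration(name): a dict with "fx", "fy", "cx", "cy" (pixels), "k1" (the pictures are not rectified: a ray, as slopes to the right and down, at radius r is drawn at 1 + k1 r^2 times it, then the intrinsics apply), "rvec" (rotation vector, rad) and "tvec" (3), from world to camera coordinates, as OpenCV has them. Camera axes: x right, y down, z forward; pixel columns grow to the right and rows downward; lengths in m; the calibration is good to about 2 mm. A picture is of the moment at which its call begins. calibration takes no time and is no camera call.
A pose or a line that the arm cannot do raises env.PlanningError and nothing moves.
- job.job_done(): hands the job in; it is judged then, once.
The state is a dict: "time": time; "qpos": joint angles; "joint_velocities": joint speeds; "joint_torque": joint torques, N m; "tcp_pos": TCP position; "orientation": TCP orientation; "force": force on the tool from outside, world axes, zero at the start; "torque": the same for the moment, N m; "opening": finger opening in m; "gripper_force": force on a finger pad.
Only numpy, scipy, OpenCV 4.12 (cv2) and the standard library are available. Lean on these libraries where they do the work, as an engineer would, in place of code of your own. Each camera call takes 0.05 s, during which the arm holds its last target. There are 200 camera calls.

## Working session

There is one attempt and no reset: what is moved stays moved. The work goes in short steps, each a Python script; the robot and the scene stay as the last script left them, time stands still between calls to the robot, and variables do not carry over. Pictures are saved under pics/ and viewed, at most 10 in all, crops included, and the job is handed in when it is done.

```bash
mkdir -p pics
cat > h.py <<'E'
import numpy as np, cv2
from cell import env, kin, camera, calibration, job
def cal(n):
    c=calibration(n); R=cv2.Rodrigues(np.array(c["rvec"],float))[0]; return c,R,np.array(c["tvec"],float).ravel()
def rays(n,px):
    c,R,t=cal(n); px=np.asarray(px,float).reshape(-1,2)
    K=np.array([[c["fx"],0,c["cx"]],[0,c["fy"],c["cy"]],[0,0,1]])
    u=cv2.undistortPoints(px[:,None],K,np.array([c["k1"],0,0,0.]))[:,0]
    d=np.c_[u,np.ones(len(u))]
    return -R.T@t, d@R, u
def onplane(n,px,z):
    o,d,_=rays(n,px); return o+d*((z-o[2])/d[:,2])[:,None]
def cloud(n,D):
    h,w=D.shape; px=np.stack(np.meshgrid(np.arange(w),np.arange(h)),-1).reshape(-1,2)
    o,d,_=rays(n,px); P=o+d*D.reshape(-1,1); P[D.ravel()==0]=np.nan; return P.reshape(h,w,3)
def proj(n,P):
    c,R,t=cal(n); K=np.array([[c["fx"],0,c["cx"]],[0,c["fy"],c["cy"]],[0,0,1]])
    return cv2.projectPoints(np.asarray(P,float).reshape(-1,3),np.array(c["rvec"],float),t,K,np.array([c["k1"],0,0,0.]))[0][:,0]
E
python3 - <<'E'
from h import *
for n in("scene","top"):
    p,D=camera(n); cv2.imwrite(f"pics/{n}0.png",p); np.save(n+"0.npy",D)
    c,R,t=cal(n); print(n,c["fx"],c["k1"],-R.T@t,R[2])
E
```

```text
scene 422.63020906175984 -0.023177338022110954 [ 1.27033679 -0.35340282  0.67690423] [-0.7192952   0.34196455 -0.6047104 ]
top 378.11208681726686 -0.0699228287616114 [ 0.54148962 -0.0154845   0.97204879] [ 0.08415674 -0.01892887 -0.99627272]
```

View pics/scene0.png

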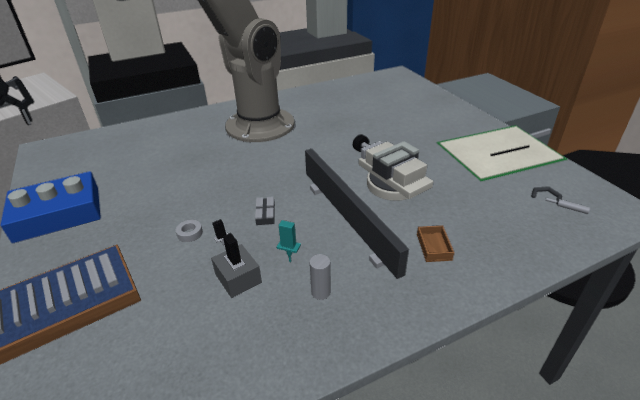

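View pics/top0.png

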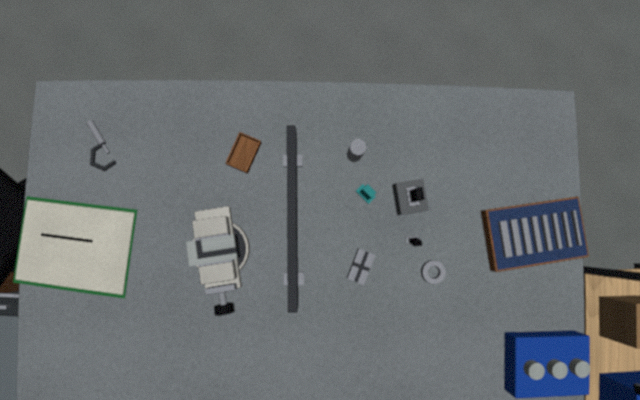

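Scene view: the holder is at (237,268) with a black stylus at (232,248). A smaller black stylus is at (219,230), a turquoise one at (288,236), the block at (265,210) and the vice at (395,168). In the top view the holder is at (411,197), the small black one at (415,242), turquoise at (367,193), block at (362,266), vice and part at (213,249) and straightedge at (292,218).

Candidates are the black stylus in the holder, the small black one and the turquoise one. I choose the black one in the holder because it is larger and not turquoise.

Run:
```python
from h import *
a=cv2.imread("pics/top0.png"); b=cv2.imread("pics/scene0.png")
r=lambda im,x,y,w,h:cv2.resize(im[y:y+h,x:x+w],(400,300),interpolation=cv2.INTER_CUBIC)
cv2.imwrite("pics/crop1.png",np.vstack([np.hstack([r(a,340,160,100,75),r(a,172,200,100,75)]),np.hstack([r(b,190,210,120,90),r(b,345,125,100,75)])]))
for n in("top","scene"):
    D=np.load(n+"0.npy"); C=cloud(n,D)
    if n=="top":
        for u,v in[(400,205),(415,195),(411,183),(367,193),(415,242),(362,266),(292,218),(205,240),(222,245),(213,249),(213,225),(220,275),(433,262),(358,148),(500,140)]: print((u,v),C[v,u].round(4))
    else:
        for u,v in[(237,285),(232,245),(219,228),(265,210),(320,262),(398,155),(425,180),(100,300)]: print((u,v),C[v,u].round(4))
```

```text
(400, 205) [ 0.6153 -0.234   0.0521]
(415, 195) [ 0.6342 -0.2553  0.1108]
(411, 183) [ 0.6706 -0.2625  0.0499]
(367, 193) [ 0.6373 -0.1438  0.1095]
(415, 242) [ 0.5255 -0.2634  0.0788]
(362, 266) [ 0.4632 -0.1451  0.0201]
(292, 218) [0.5782 0.0286 0.0899]
(205, 240) [0.5243 0.226  0.1042]
(222, 245) [0.5136 0.1868 0.1035]
(213, 249) [0.5042 0.2067 0.1053]
(213, 225) [0.5592 0.2133 0.0865]
(220, 275) [0.4437 0.1933 0.087 ]
(433, 262) [ 0.4743 -0.3259  0.0195]
(358, 148) [ 0.7477 -0.1255  0.0867]
(500, 140) [ 7.988e-01 -5.211e-01  6.000e-04]
(237, 285) [ 0.6805 -0.2764  0.027 ]
(232, 245) [ 0.6518 -0.2659  0.1082]
(219, 228) [ 0.5359 -0.2696  0.0618]
(265, 210) [ 0.473  -0.1451  0.0213]
(320, 262) [ 0.7547 -0.1261  0.0914]
(398, 155) [0.52   0.2044 0.1069]
(425, 180) [0.5817 0.2513 0.0528]
(100, 300) [ 0.6078 -0.5255  0.0365]
```

View pics/crop1.png

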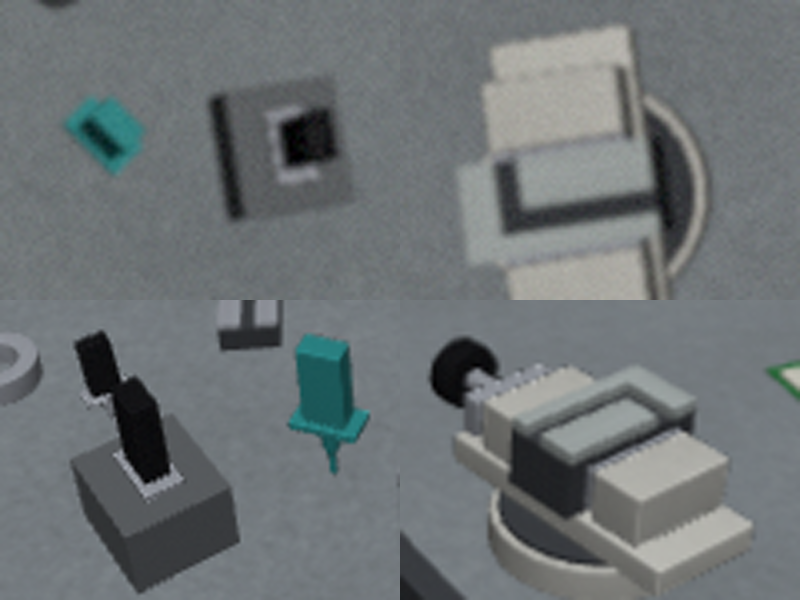

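Crop: top-left shows the holder and black stylus, with the turquoise one free of it. Top-right shows the groove, with the long leg open at the image right and the short leg going up. So vice +x is about world +x and vice +y about world +y.

```bash
cat > meas.py <<'E'
from h import *
def top_rect(n,p,D,z,xy,rad,lo,hi,col=None,zp=None):
    C=cloud(n,D); near=np.hypot(C[...,0]-xy[0],C[...,1]-xy[1])<rad
    m=(near&(C[...,2]>lo)&(C[...,2]<hi))
    if col is not None: m&=col(p.astype(int))
    m=cv2.morphologyEx(m.astype(np.uint8),cv2.MORPH_OPEN,np.ones((2,2)))
    k,l,s,_=cv2.connectedComponentsWithStats(m); i=1+np.argmax(s[1:,4])
    c=cv2.findContours((l==i).astype(np.uint8),0,1)[0]; c=max(c,key=len)
    f=np.zeros_like(m); cv2.fillPoly(f,[cv2.convexHull(c)],1)
    v,u=np.nonzero(f); W=onplane(n,np.c_[u,v],z)[:,:2]
    me=W.mean(0); w,V=np.linalg.eigh(np.cov(W.T)); 
    a=np.degrees(np.arctan2(V[1,1],V[0,1])); a=(a+45)%180-45
    h=C[...,2][m>0]
    return me.round(4),"ang",round(a,2),"sizes",np.sqrt(12*w[::-1]).round(4),"z",np.median(h).round(4),"n",len(u)
if __name__=="__main__":
  for n in("top","scene"):
    p=cv2.imread(f"pics/{n}0.png"); D=np.load(n+"0.npy"); C=cloud(n,D)
    t=C[...,2][np.hypot(C[...,0]-.6,C[...,1]+.4)<.04]; print(n,"table",np.nanmean(t),np.nanstd(t))
    dark=lambda q:q.max(2)<45
    for nm,a in dict(part=(.105,(.505,.207),.075,.0985,.115),holder=(.05,(.645,-.248),.07,.042,.06),handle=(.116,(.64,-.26),.05,.098,.13,dark),
      block=(.024,(.467,-.146),.055,.013,.035),edge=(.09,(.578,.0286),.25,.08,.1),ring=(.02,(.473,-.33),.05,.011,.03),cyl=(.09,(.75,-.126),.035,.08,.1),small=(.08,(.53,-.265),.03,.06,.1),tq=(.11,(.637,-.144),.03,.08,.13),tray=(.025,(.73,.14),.08,.015,.04)).items():
        try: print(nm,*top_rect(n,p,D,*a))
        except Exception as e: print(nm,e)
E
python3 meas.py
```

```text
top table -5.731123000695558e-05 0.0017855054717800434
part [0.4925 0.2188] ang 85.98 sizes [0.106  0.0462] z nan n 885
holder [ 0.6348 -0.2666] ang 8.99 sizes [0.0818 0.0725] z nan n 956
handle [ 0.6339 -0.2632] ang 3.72 sizes [0.0272 0.0224] z nan n 114
block [ 0.4605 -0.1449] ang -21.47 sizes [0.079  0.0469] z nan n 603
edge [0.5698 0.0269] ang 1.47 sizes [0.4312 0.0236] z nan n 1887
ring [ 0.4488 -0.3284] ang 82.07 sizes [0.0537 0.0513] z nan n 444
cyl [ 0.7466 -0.1271] ang -36.4 sizes [0.0368 0.0347] z nan n 230
small [ 0.5219 -0.2692] ang 92.78 sizes [0.0228 0.0133] z 0.0737 n 55
tq [ 0.6387 -0.1497] ang 45.42 sizes [0.0302 0.0242] z 0.11 n 138
tray [0.7449 0.1582] ang -21.81 sizes [0.0919 0.0641] z nan n 900
scene table -0.00020147190461120888 0.001194576757441483
part [0.5107 0.208 ] ang 103.12 sizes [0.1172 0.0648] z nan n 618
holder [ 0.6475 -0.2656] ang 5.85 sizes [0.0888 0.0728] z nan n 1152
handle [ 0.6529 -0.2669] ang 1.54 sizes [0.045  0.0207] z nan n 178
block [ 0.4743 -0.1449] ang -19.22 sizes [0.0926 0.0454] z nan n 441
edge [0.6249 0.027 ] ang 1.46 sizes [0.4291 0.0302] z nan n 1594
ring [ 0.4608 -0.3283] ang 5.95 sizes [0.0601 0.0539] z nan n 407
cyl [ 0.7586 -0.1265] ang -22.79 sizes [0.0443 0.0343] z nan n 323
small [ 0.5483 -0.2703] ang -5.57 sizes [0.0315 0.0214] z 0.0696 n 98
tq [ 0.6621 -0.1535] ang -11.82 sizes [0.0523 0.031 ] z 0.0993 n 276
tray [0.7574 0.1566] ang -25.36 sizes [0.1002 0.0643] z nan n 912
```

Run:
```python
from h import *
a=cv2.imread("pics/top0.png"); b=cv2.imread("pics/scene0.png")
def r(im,x,y):
    c=im[y:y+50,x:x+66]; c=cv2.resize(c,(396,300),interpolation=cv2.INTER_CUBIC).astype(float)
    c=np.clip((c/255)**.7*255,0,255).astype(np.uint8)
    for i in range(0,66,10): cv2.line(c,(i*6,0),(i*6,4),(0,0,255),1)
    for i in range(0,50,10): cv2.line(c,(0,i*6),(4,i*6),(0,0,255),1)
    return c
cv2.imwrite("pics/crop2.png",np.vstack([np.hstack([r(a,182,225),r(b,367,136)]),np.hstack([r(a,384,172),r(a,330,241)])]))
```

```text
(no output)
```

View pics/crop2.png

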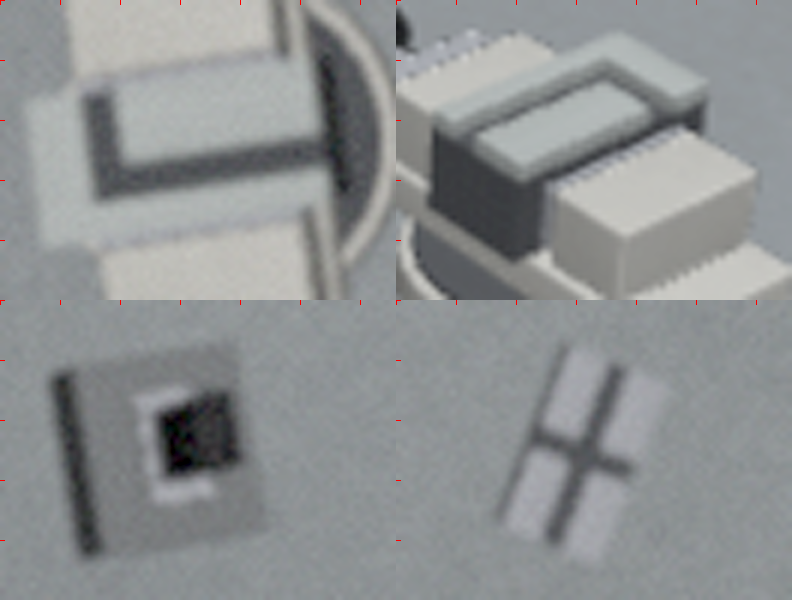

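Run:
```python
from h import *
def W(n,off,pts,z): return onplane(n,[( (x+.5)/6-.5+off[0],(y+.5)/6-.5+off[1]) for x,y in pts],z)[:,:2]
def rect(nm,P):
    d=np.linalg.norm(P-np.roll(P,-1,0),axis=1); v=[np.degrees(np.arctan2(*(P[(i+1)%4]-P[i])[::-1])) for i in range(4)]
    print(nm,P.mean(0).round(4),"sides",d.round(4),"ang",np.round(v,1))
T=(182,225);S=(367,136)
rect("part top",W("top",T,[(26,100),(44,248),(333,207),(311,52)],.105))
rect("part scene",W("scene",S,[(222,33),(40,113),(126,180),(312,80)],.105))
print("groove top: long",W("top",T,[(325,148),(109,181)],.105).round(4).tolist(),"short",W("top",T,[(97.5,93),(110,182)],.105).round(4).tolist())
rect("holder",W("top",(384,172),[(77,70),(235,45),(265,227),(100,250)],.05))
print("handle",W("top",(384,172),[(213,133)],.116).round(4))
rect("block",W("top",(330,241),[(172,47),(270,82),(203,265),(107,220)],.024))
print("cross",W("top",(330,241),[(187,154),(222,70),(155,240),(140,135),(235,170)],.024).round(4).tolist())
```

```text
part top [0.5022 0.2107] sides [0.0566 0.1111 0.0593 0.1105] ang [-171.   -81.     9.7  100.4]
part scene [0.5038 0.2093] sides [0.1096 0.0611 0.1187 0.0531] ang [ -78.8    4.2  104.9 -167.3]
groove top: long [[0.5045, 0.1547], [0.4906, 0.2368]] short [[0.5239, 0.2423], [0.4903, 0.2364]]
holder [ 0.6377 -0.2643] sides [0.0674 0.0764 0.0697 0.0748] ang [ -80.1 -171.2   98.6    7. ]
handle [[ 0.6367 -0.2634]]
block [ 0.4632 -0.1419] sides [0.0435 0.0807 0.044  0.0765] ang [-109.   160.    65.6  -20.3]
cross [[0.4629, -0.1414], [0.4978, -0.1559], [0.4273, -0.1284], [0.4705, -0.1218], [0.4564, -0.1615]]
```

```bash
cat >> h.py <<'E'
from scipy.spatial.transform import Rotation as Ro
def quat(yawdeg):
    q=(Ro.from_euler('z',yawdeg,degrees=True)*Ro.from_euler('x',180,degrees=True)).as_quat(); return [q[3],q[0],q[1],q[2]]
GL=.139
E
python3 - <<'E'
from h import *
s=env.get_state(); print(s["time"],s["orientation"],s["opening"])
for k in(0,180):
  for nm,p,y in[("hold",(.637,-.2635,.144),8),("start",(.504,.162,.24),8),("corner",(.4903,.2362,.24),8),("start9",(.504,.162,.24),-20),("blk",(.463,-.1415,.172),-20.5)]:
    q=kin.inverse_kinematics(np.array(p),np.array(quat(y+k))); print(k,nm,None if q is None else np.round(q,2))
E
```

```text
0.1 [-8.12264565e-04  9.86433939e-01  1.64156590e-01 -1.97859741e-04] 0.08557707610725704
0 hold [ 0.36  0.67 -0.09  1.63  0.07  0.85 -1.19]
0 start [ 0.15  0.4  -0.71  1.93  0.33  0.93 -2.15]
0 corner [ 0.12  0.48 -0.88  1.89  0.44  0.98 -2.38]
0 start9 [ 0.11  0.39 -0.67  1.93  0.3   0.92 -2.62]
0 blk [ 0.28  0.35 -0.13  2.11  0.07  0.68 -1.83]
180 hold [ 0.72  0.75 -0.63  1.6   0.52  0.96  1.63]
180 start [ 0.47  0.6  -1.19  1.91  0.64  1.08  0.72]
180 corner [ 0.31  0.62 -1.17  1.88  0.65  1.09  0.59]
180 start9 [ 0.45  0.58 -1.15  1.91  0.61  1.06  0.26]
180 blk [ 0.69  0.42 -0.62  2.09  0.36  0.74  1.05]
```

Run:
```python
from h import *
q=quat(8)
env.grip(.055,40)
env.reach([.637,-.2635,.27],q)
print(env.movel([.637,-.2635,.144],velocity=.12,stop_force=6),env.get_state()["tcp_pos"])
env.grip(.0,40)
s=env.get_state(); print(s["time"],s["opening"],s["gripper_force"],s["force"])
if s["opening"]>.012:
    print(env.movel([.637,-.2635,.275],velocity=.1))
    s=env.get_state(); print(s["time"],s["opening"],s["force"],s["tcp_pos"])
    for n in("top","scene"):
        p,D=camera(n); cv2.imwrite(f"pics/{n}1.png",p); np.save(n+"1.npy",D)
    cs=proj("scene",[[.637,-.2635,.2]])[0].astype(int); ct=proj("top",[[.637,-.2635,.2]])[0].astype(int); print(cs,ct)
    r=lambda im,c:cv2.resize(im[max(c[1]-37,0):max(c[1]-37,0)+75,c[0]-25:c[0]+25],(400,600),interpolation=cv2.INTER_CUBIC)
    cv2.imwrite("pics/crop3.png",np.hstack([r(cv2.imread("pics/top1.png"),ct),r(cv2.imread("pics/scene1.png"),cs)]))
```

```text
False [ 0.63759193 -0.26368074  0.14497557]
4.15 0.017361474033404257 39.73593235015869 [-0.97332628 -0.2340471   4.23275184]
False
5.6083 0.017655478051226012 [ 0.74666957  0.43555029 -1.75287046] [ 0.63665384 -0.26337701  0.27405198]
[223 203] [430 189]
```

View pics/crop3.png

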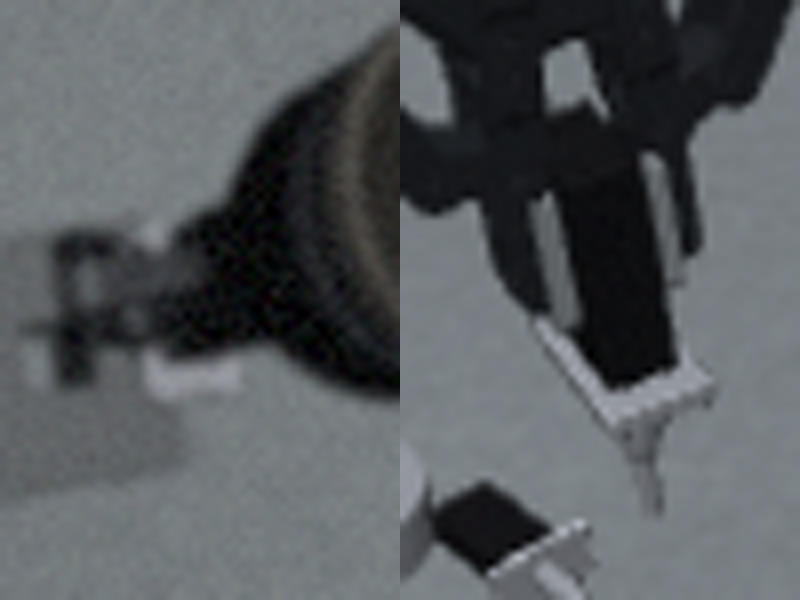

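Stylus held. Scene crop: the tip is at about full-image pixel (230.1,230.4) and the stylus looks upright. Next I check it against the prediction, then carry it over the vice.

Run:
```python
from h import *
print("pred tip",proj("scene",[[.6367,-.2634,.1345],[.6467,-.2634,.1345],[.6367,-.2534,.1345],[.6367,-.2634,.1445]]).round(1).tolist())
q=quat(8)
c=np.array([.4903,.2362]); a=np.radians(9.7); ex=np.array([np.cos(a),np.sin(a)]); ey=np.array([-ex[1],ex[0]])
s0=c-.075*ey; print("start",s0)
tr=env.movel([.637,-.2635,.29],velocity=.1)
env.movel([*s0,.29],velocity=.2)
env.movel([*s0,.262],velocity=.1)
env.dwell(.3)
s=env.get_state(); print(s["time"],s["tcp_pos"],s["force"])
for n in("top","scene"):
    p,D=camera(n); cv2.imwrite(f"pics/{n}2.png",p); np.save(n+"2.npy",D)
t=s["tcp_pos"]; P=[t[0],t[1],t[2]-.14]
cs=proj("scene",[P])[0]; ct=proj("top",[P])[0]; print("pred",cs,ct)
r=lambda im,x,y:cv2.resize(im[y:y+75,x:x+50],(400,600),interpolation=cv2.INTER_CUBIC)
o=[int(ct[0])-25,int(ct[1])-37,int(cs[0])-25,int(cs[1])-45]; print(o)
cv2.imwrite("pics/crop4.png",np.hstack([r(cv2.imread("pics/top2.png"),*o[:2]),r(cv2.imread("pics/scene2.png"),*o[2:])]))
```

```text
pred tip [[229.1, 229.8], [230.5, 232.9], [234.1, 228.2], [228.2, 225.9]]
start [0.5029367  0.16227224]
9.125 [0.50318524 0.16240156 0.26252224] [-0.50205532  0.51052723 -1.50383845]
pred [380.78188403 150.58392322] [230.75551058 250.09939367]
[205, 213, 355, 105]
```

View pics/crop4.png

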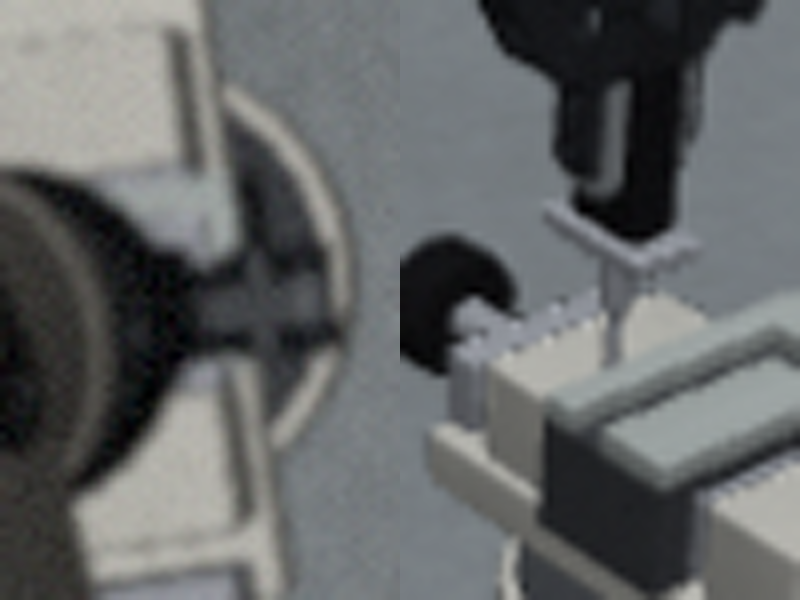

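The tip in the scene crop maps to (381.0,150.5) and the prediction was (380.8,150.6), so they agree. I now descend and trace the groove with force monitoring.

Run:
```python
from h import *
c=np.array([.4905,.2361]); a=np.radians(9.7); ex=np.array([np.cos(a),np.sin(a)]); ey=np.array([-ex[1],ex[0]])
f0=np.array(env.get_state()["force"])
def go(x,y,z=.2395,v=.03):
    st=env.movel([*(c+x*ex+y*ey),z],velocity=v,stop_force=6)
    s=env.get_state(); d=np.array(s["tcp_pos"])[:2]-c; F=np.array(s["force"])-f0
    print(st,round(s["time"],2),np.round([d@ex,d@ey,s["tcp_pos"][2]],4),"F",np.round([F[:2]@ex,F[:2]@ey,F[2]],2),flush=True)
    if st: raise SystemExit("stopped")
go(0,-.075)
for y in(-.06,-.045,-.03,-.015,0): go(0,y)
for x in(.015,.029): go(x,0)
env.dwell(.15)
```

```text
False 10.12 [ 1.000e-04 -7.500e-02  2.396e-01] F [-0.54  0.39 -0.15]
False 10.78 [-0.     -0.06    0.2395] F [ 0.53 -0.93  0.62]
False 11.43 [-0.     -0.045   0.2395] F [-0.99 -0.02 -0.95]
False 12.07 [-0.     -0.03    0.2395] F [-0.47  0.08 -0.18]
False 12.72 [-0.     -0.015   0.2394] F [ 0.22  0.99 -0.84]
False 13.38 [-0.      0.      0.2395] F [ 0.19 -0.35 -1.26]
False 14.03 [ 0.0149 -0.      0.2394] F [ 0.42  0.23 -0.54]
False 14.64 [ 0.029  -0.      0.2394] F [-0.04  0.46 -0.41]
```

Run:
```python
from h import *
t=env.get_state()["tcp_pos"]
env.movel([t[0],t[1],.30],velocity=.08)
env.movel([.463,-.1415,.30],velocity=.18,rot=np.array(quat(-20.5)))
env.movel([.463,-.1415,.182],velocity=.1,stop_force=5)
env.dwell(.4)
s=env.get_state(); print(s["time"],s["tcp_pos"],s["force"],s["opening"])
for n in("top","scene"):
    p,D=camera(n); cv2.imwrite(f"pics/{n}3.png",p); np.save(n+"3.npy",D)
t=s["tcp_pos"]; print("pred tip",proj("scene",[[t[0],t[1],t[2]-.1397]]),"pred cross",proj("scene",[[.463,-.1415,.024]]),proj("scene",[[.473,-.1415,.024],[.463,-.1315,.024]]))
r=lambda im,x,y:cv2.resize(im[y:y+60,x:x+40],(400,600),interpolation=cv2.INTER_CUBIC)
cv2.imwrite("pics/crop5.png",np.hstack([r(cv2.imread("pics/scene0.png"),245,175),r(cv2.imread("pics/scene3.png"),245,175)]))
```

```text
19.7333 [ 0.46303441 -0.14150289  0.18214785] [-0.55226473  0.32446459 -1.78545444] 0.017629491165698164
pred tip [[264.1623533  200.61189897]] pred cross [[264.93115549 206.4731666 ]] [[266.27863384 208.73448884]
 [268.74072009 205.33467172]]
```

View pics/crop5.png

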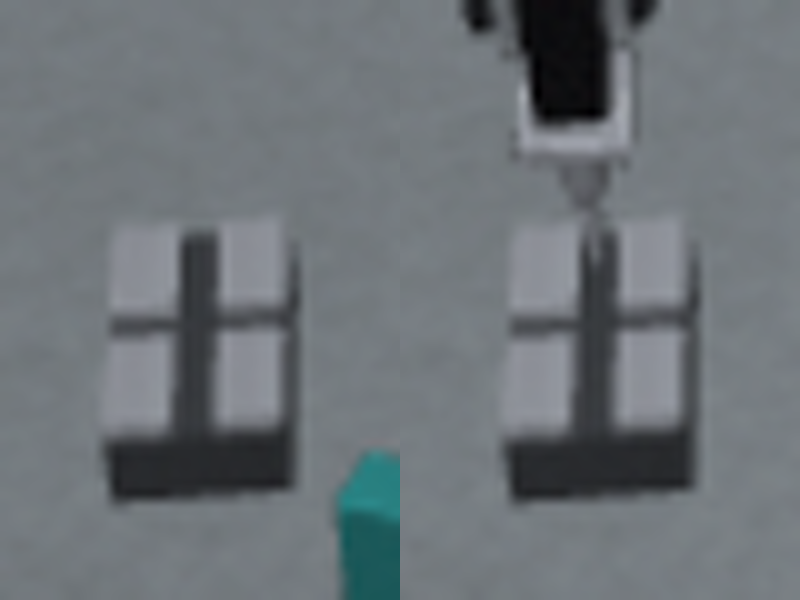

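Left crop (before): the cross is at (264.2,206.2). Right crop: the tip is at (264.0,200), about 1 mm off in relative terms, so I will shift y by about -0.8 mm. The collar's front edge looks slightly turned relative to the block, so I check the yaw closely before lowering.

Run:
```python
from h import *
s=env.get_state(); w,x,y,z=s["orientation"]; M=Ro.from_quat([x,y,z,w]).as_matrix(); t=np.array(s["tcp_pos"])
print("tool x yaw",np.degrees(np.arctan2(M[1,0],M[0,0])),"tool z",M[:,2])
p=cv2.imread("pics/scene3.png"); k=16; ox,oy=250,172
im=cv2.resize(p[oy:oy+37,ox:ox+36],None,fx=k,fy=k,interpolation=cv2.INTER_CUBIC)
im=np.clip((im/255.)**.6*255,0,255).astype(np.uint8); 
im2=im.copy()
def draw(P,col):
    q=((proj("scene",P)-[ox,oy]+.5)*k-.5).astype(int); cv2.polylines(im2,[q.reshape(-1,1,2)],True,col,1)
for yaw,col in((-20.5,(0,255,0)),(-28.5,(0,0,255))):
    R2=Ro.from_euler('z',yaw,degrees=True).as_matrix()
    draw(np.array([[a*.023,b*.013,.045]for a,b in((1,1),(1,-1),(-1,-1),(-1,1))])@R2.T+t-[0,0,.1397],col)
R2=Ro.from_euler('z',-20.5,degrees=True).as_matrix()
draw(np.array([[a*.04,b*.022,.024]for a,b in((1,1),(1,-1),(-1,-1),(-1,1))])@R2.T+[.4625,-.1423,0],(0,255,255))
cv2.imwrite("pics/crop6.png",im2)
```

```text
tool x yaw -20.500956930876388 tool z [ 1.06706387e-04  6.35001299e-06 -9.99999994e-01]
```

View pics/crop6.png

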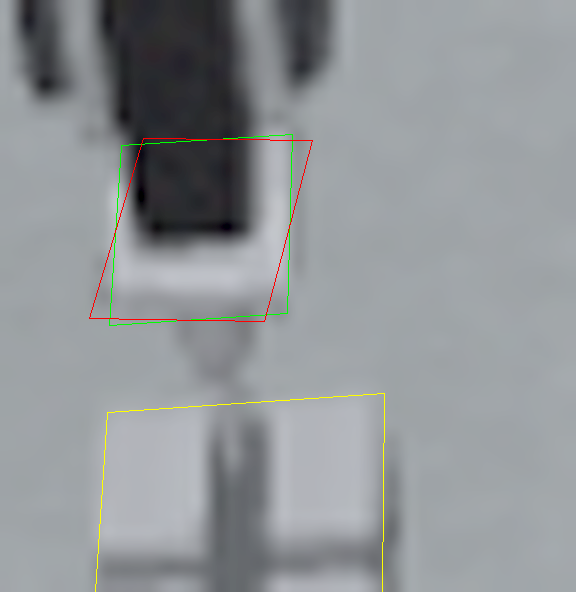

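The collar sides follow the green outline (-20.5°) and the block matches the yellow one, so the yaw is good. The tip at x≈232 lies in the slot line (x≈237). I lower the stylus and hand in.

Run:
```python
from h import *
print(env.movel([.4627,-.1421,.1722],velocity=.03,stop_force=5))
env.dwell(1.0)
s=env.get_state(); print(s["time"],s["tcp_pos"],s["force"],s["opening"],s["gripper_force"])
print(job.job_done())
```

```text
False
21.3083 [ 0.46268927 -0.14212525  0.17219611] [-0.46869208 -0.24833196 -1.94947322] 0.01761992670536936 39.013473987579346
the job is handed in; nothing more can be done
None
```

I handed the job in at about 21 s: the groove was traced with no contact felt, the stylus was carried over the straightedge, and it is held still about 8–9 mm above the cross. No verdict was returned.

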